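# Turn the blue cover plate over on the turn-over stand

## Robot

A 6-joint arm with a two-finger parallel gripper is mounted at the origin on a cart in front of the work surface, level with it; the furniture and walls round the work are solid. World frame = base frame: x ahead of the robot, y to its left, z up, the work surface at z = 0. Lengths are in m, angles in degrees, forces in N, time in s.
With the tool pointing down it reaches from about 0.35 to 0.875 m from the base axis. Payload 4.2 kg.
Tool frame: the origin (TCP) lies between the finger pads; the fingertips stand 8 mm ahead of it and the grasp point (between the pads) lies 11 mm behind it; z points along the fingers, y is the line along which they close (so a half turn about z gives the same grasp; the last joint's range is limited). The gripper opens to 87 mm and grips with 3 to 60 N. Pads are 19 mm wide; open, the fingers measure 117 mm over their backs; the gripper's body (75 mm by 190 mm) begins 51 mm behind the grasp point.
Start: joints at [90.619, 22.042, 0.453, 0, -68.411, -14.817], TCP at [0.153, 0.606, 0.195] pointing down, gripper open.
Joint ranges: [-179.83, 179.83], [-69.29, 118.12], [-61.27, 80.66], [-181.25, 117.63], [-171.15, -9.14], [-177.46, 177.46]. Speed limits (degrees/s): [159.86, 159.86, 180, 180, 180, 180].

## Interface

Orientations are given as a 3x3 rotation matrix whose columns are the frame's x, y, z axes.
In Python, from station import sense, capture, camera_model, finish_job, find_in gives the robot as it stands. The module is installed in compiled form; this text tells all that it offers.
- The arm moves only by the tool arm_command, never from a script. Its argument "motion" is a list of rows, each a list of 7 numbers: the finger opening in mm, from 0 to 87, then the shift along the tool's x, y, z in mm, then the turn, a rotation vector about the tool's x, y, z in rad. In form: [[jaw, dx, dy, dz, rx, ry, rz], ...]. A call has 1 to 8 rows; each row shifts and turns the commanded pose from where the row before left it, along the tool's axes as they then stand; what a row does not reach is not made up. A row lasts 1/10 s, in which the tool goes at most 50 mm and 8.59 degrees, less where a joint would pass 70% of its speed; a pose out of reach is approached as far as the arm can. A call with a gripper value outside its range is refused whole. The fingers move at their own pace and stop on an object; the grip force is fixed at half the most. Time passes only in rows, so rows that do not move let the fingers close. It gives the time, the measured TCP pose, the force, the opening and the grip force at its end, in the units of the state.
- sense(): the state, without advancing time (a new reading comes with each control period).
- capture(name): name is "side" or "top" or "wrist"; returns the picture (420x560x3 uint8, red, green, blue); there is no depth.
- camera_model(name): a dict with "fx", "fy", "cx", "cy" (pixels), "R" (3x3) and "t" (3): a world point X has camera coordinates R X + t. Camera axes: x right, y down, z forward; pixel columns grow to the right and rows downward; lengths in m; the calibration is good to about 2 mm. A picture is of the moment at which its call begins: read the wrist's pose just before it. camera_model takes no time and is no camera call; for the wrist camera it gives the pose at the moment of the call.
- finish_job(): hands the job in; it is judged then, once.
Trained networks look in the newest picture that a camera, given by its name, has taken for a name from the list of things; names that differ only in an ending like _2 or _b are one class to them, and where a whole thing is asked for, a point or a joint stands for the part that bears it (a point fixed in the world has none). Each returns a list of dicts, best first, with "p" (0 to 1); they miss things now and then, are a little off and sometimes report something else, mostly with a low value. They report only what shows in the picture. A call takes as long as a camera call.
- find_in(target, camera): "location" ([row, column] in pixels, amid what is visible of it).
The state is a dict: "time_s": time; "joints": joint angles; "joint_velocities": joint speeds; "effort": joint torques, N m; "tcp_pos": TCP position; "ee_rot": TCP orientation; "wrist_force": force on the tool from outside, world axes, zero at the start; "moment": the same for the moment, N m; "gripper_width": opening from 0.0 (shut) to 1.0 (fully open); "gripper_force": force on a finger pad.
Only numpy, scipy, OpenCV 4.12 (cv2) and the standard library are available. Lean on these libraries where they do the work, as an engineer would, in place of code of your own. Each camera call takes 0.05 s, during which the arm holds its last target. There are 200 camera calls.

## Task

Two painted metal cover plates lie paint side up on the low grey ends of the stand, left and right of its raised black middle. Slide the blue one outward until part of it sticks out over the stand's outer edge on its side, still lying flat, then get under the part that sticks out and tip the plate up and over inward, so that it ends lying flat, paint side down, on the raised black middle. Do not let it fall off the stand, and leave the yellow plate as it lies.

Things in the scene. Friction and masses are not known exactly. Their poses are not given: they have to be found in the camera images.
- stand: Fixed turn-over stand, 136 mm deep (its x, away from the robot) and 350 mm long (its y, to the left). Origin on the bench under its middle, z up. Low grey decks at both ends, |y| from 55 to 175 mm, top at z = 70. Raised middle, |y| < 55 mm: two black rubber pads 40 mm wide, |x| from 28 to 68 mm, tops at z = 78; between them a 56 mm wide channel with the grey deck (z = 70) as its floor.
- left_edge (a point): Middle of the free outer edge of the left grey deck, at its top (stand y = +175, z = 70 mm). The deck is a 12 mm thick board there; below it and outside it is free space down to the bench.
- right_edge (a point): The same on the right end (stand y = -175 mm).
- left_step (a point): Middle of the left step, at its foot (stand y = +55, z = 70 mm). The pads' ends are upright steps 8 mm high: a plate pushed inward stops with its inner edge against them and can be tipped over on them. Here between the pads the channel lets fingers come down behind (inward of) the plate to push it outward.
- right_step (a point): The same on the right (stand y = -55 mm).
- blue_plate: Loose flat cover plate, 110 (its x) x 90 (its y) x 6 mm, about 0.12 kg, blue painted top with five black slots, bare metal underside with a dark rectangle. Origin at the centre of the bare underside, z out of the painted face. Starts paint up on the left or the right grey deck, axes within 5 degrees of the stand's, its inner edge 8 to 16 mm outside the step.
- yellow_plate: Loose cover plate of the same size and axes but yellow, on the other grey deck: to be left alone.

How it is judged (in metres and radians):
On the way:
1. the blue plate lies flat, paint up, on the low deck and sticks out at least 12 mm over the stand's outer edge ((y of blue_plate in the frame of stand above 0.142 m or y of blue_plate in the frame of stand below -0.142 m) and angle between blue_plate's own z axis and vertical below 0.1 rad and z of blue_plate in the frame of stand between 0.066 and 0.075 m), for 0.2 s.
At the end, for the whole second after the job is handed in: The blue plate lies still and flat (within 10 degrees), paint side down, on the two raised black pads, its centre within 45 mm (along the stand) and 35 mm (across it) of the stand's middle, not touching the yellow plate; the yellow plate is within 15 mm of where it started (angle between blue_plate's own z axis and vertical above 2.97 rad and y of blue_plate in the frame of stand between -0.045 and 0.045 m and x of blue_plate in the frame of stand between -0.035 and 0.035 m and z of blue_plate in the frame of stand between 0.08 and 0.089 m and linear speed of blue_plate below 0.02 m/s and contact force between blue_plate and yellow_plate below 0.05 N and distance of yellow_plate from where it was at the start of the episode below 0.015 m).
It fails at once if the blue plate falls off the stand (height (world z) of blue_plate below 0.05 m).
It fails at once if the yellow plate is moved by more than 15 mm (distance of yellow_plate from where it was at the start of the episode above 0.015 m).
It also fails if it takes over 48 s, if anything falls off the work surface, if the arm or the gripper's body presses on something with over 40 N, if the wrist force passes 120 N, or if a joint passes its speed limit or range.

## Working session

There is one attempt and no reset: what is moved stays moved. The work goes in short steps, Python scripts to look and compute and a tool call to move; the robot and the scene stay as the last step left them, time stands still between calls to the robot, and variables do not carry over. Pictures are saved under pics/ and viewed, at most 10 in all, crops included, and the job is handed in when it is done.

Besides the shell and the picture viewer there is one more tool, called in YAML: its name, and indented under it one key for each argument. arm_command: Moves the arm, as the interface text tells. Its arguments: {"type":"object","properties":{"motion":{"type":"array"}},"required":["motion"]}

```bash
mkdir -p pics
cat > h.py <<'E'
import numpy as np, cv2
from station import *
def ray(cam,rc,z):
    m=camera_model(cam);R=np.array(m['R']);t=np.array(m['t'])
    d=R.T@np.array([(rc[1]-m['cx'])/m['fx'],(rc[0]-m['cy'])/m['fy'],1]);c=-R.T@t
    return c+d*(z-c[2])/d[2]
def snap(cam,name):
    im=capture(cam);cv2.imwrite(f'pics/{name}.png',im[:,:,::-1]);return im
E
python3 - <<'E'
from h import *
np.set_printoptions(precision=4,suppress=True)
s=sense();print(s['time_s'],s['tcp_pos'],s['ee_rot'])
a=snap('top','top0');b=snap('side','side0')
cv2.imwrite('pics/both.png',cv2.resize(np.hstack([a,b])[:,:,::-1],(800,300)))
Z=dict(stand=.074,left_edge=.07,right_edge=.07,left_step=.07,right_step=.07,blue_plate=.076,yellow_plate=.076)
for c in('top','side'):
  for n,z in Z.items():
    for r in find_in(n,c)[:1]: print(c,n,r['p'],r['location'],ray(c,r['location'],z))
E
```

```text
0.0 [0.1531 0.6053 0.1939] [[ 0.9694 -0.2455 -0.0004]
 [-0.2455 -0.9694 -0.0021]
 [ 0.0001  0.0022 -1.    ]]
top stand 0.97 [208.1, 294.4] [ 0.577  -0.0141  0.074 ]
top left_edge 0.65 [209.6, 293.7] [ 0.574  -0.0127  0.07  ]
top right_edge 0.68 [210.4, 295.2] [ 0.5723 -0.016   0.07  ]
top left_step 0.57 [208.6, 296.9] [ 0.5763 -0.0197  0.07  ]
top right_step 0.71 [210.0, 297.2] [ 0.5733 -0.0204  0.07  ]
top blue_plate 0.78 [196.7, 245.3] [0.6   0.094 0.076]
top yellow_plate 0.86 [221.1, 346.9] [ 0.5504 -0.1289  0.076 ]
side stand 0.72 [233.1, 295.6] [ 0.5642 -0.0536  0.074 ]
side left_edge 0.64 [239.0, 295.6] [ 0.5579 -0.0672  0.07  ]
side right_edge 0.93 [238.9, 296.6] [ 0.5597 -0.0675  0.07  ]
side left_step 0.73 [235.7, 298.0] [ 0.5674 -0.0574  0.07  ]
side right_step 0.97 [235.7, 296.8] [ 0.5654 -0.0566  0.07  ]
side blue_plate 0.92 [201.7, 282.9] [0.599  0.0771 0.076 ]
side yellow_plate 0.64 [256.4, 311.0] [ 0.5495 -0.1417  0.076 ]
```

View pics/top0.png

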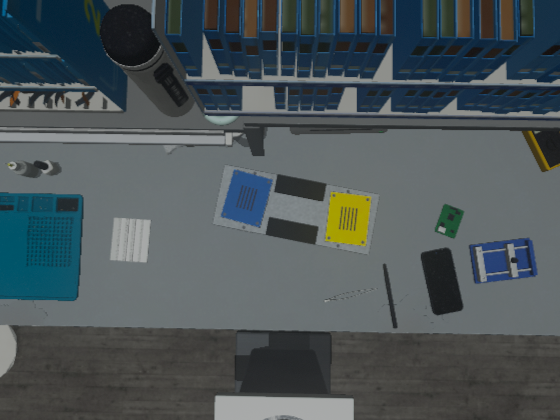

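View pics/side0.png

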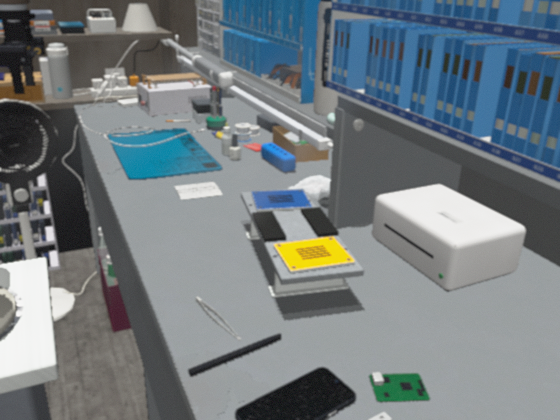

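The top view shows the stand rotated about −12°, with the blue plate on the left at (row 197, col 245) and yellow on the right at (221, 347). A white tube and bracket end near (139, 235) to (140, 255) lies behind the left end. Next I'll fit the stand and plates by colour and triangulate that bracket.

```bash
cat >> h.py <<'E'
def tri(p,q):
    A=[]
    for c,rc in(('top',p),('side',q)):
        m=camera_model(c);R=np.array(m['R']);t=np.array(m['t'])
        P=np.array([[m['fx'],0,m['cx']],[0,m['fy'],m['cy']],[0,0,1]])@np.c_[R,t]
        A+=[rc[1]*P[2]-P[0],rc[0]*P[2]-P[1]]
    v=np.linalg.svd(np.array(A))[2][-1];return v[:3]/v[3]
def rect(mask,cam,z):
    n,l,st,ce=cv2.connectedComponentsWithStats(mask.astype(np.uint8))
    out=[]
    for i in np.argsort(-st[1:,4])[:2]+1:
        ys,xs=np.where(l==i)
        P=np.array([ray(cam,(y,x),z)[:2] for y,x in zip(ys,xs)],np.float32)
        (c,s,a)=cv2.minAreaRect(P);out.append((np.round(c,4),np.round(s,4),round(a,1),len(ys)))
    return out
E
python3 - <<'E'
from h import *
np.set_printoptions(precision=4,suppress=True)
im=cv2.imread('pics/top0.png')[:,:,::-1].astype(int)
roi=np.zeros(im.shape[:2],bool);roi[155:262,205:390]=1
r,g,b=im[...,0],im[...,1],im[...,2]
print('blue',rect(cv2.morphologyEx((roi&(b>r+50)).astype(np.uint8),cv2.MORPH_CLOSE,np.ones((5,5))),'top',.076)[:1])
print('yel',rect(roi&(r>b+80),'top',.076)[:1])
print('pads',rect(roi&(im.max(2)<60),'top',.078))
print(tri((139,233),(143,326)),tri((130,233),(130,330)))
m=camera_model('top');print(-np.array(m['R']).T@m['t']);
for z in(0,.1,.2,.3):print(ray('top',(143,233),z),ray('top',(155,256),z), ray('side',(185,358),z))
E
```

```text
blue [(array([0.5981, 0.0913]), array([0.0883, 0.1082]), 75.6, 1977)]Traceback (most recent call last):
  File "<stdin>", line 7, in <module>
  File "h.py", line 21, in rect
    P=np.array([ray(cam,(y,x),z)[:2] for y,x in zip(ys,xs)],np.float32)
                ~~~^^^^^^^^^^^^^
  File "h.py", line 4, in ray
    m=camera_model(cam);R=np.array(m['R']);t=np.array(m['t'])
ValueError: time passes only in moves, steps and waits
```

```bash
sed -i 's/camera_model(cam)/cm(cam)/;s/camera_model(c)/cm(c)/' h.py
cat >> h.py <<'E'
_c={}
def cm(c):
    if c not in _c:_c[c]=camera_model(c)
    return _c[c]
E
python3 - <<'E'
from h import *
np.set_printoptions(precision=4,suppress=True)
im=cv2.imread('pics/top0.png')[:,:,::-1].astype(int)
roi=np.zeros(im.shape[:2],bool);roi[155:262,205:390]=1
r,g,b=im[...,0],im[...,1],im[...,2]
print('blue',rect(cv2.morphologyEx((roi&(b>r+50)).astype(np.uint8),cv2.MORPH_CLOSE,np.ones((5,5))),'top',.076)[:1])
print('yel',rect(roi&(r>b+80),'top',.076)[:1])
print('pads',rect(roi&(im.max(2)<60),'top',.078))
print(tri((139,233),(143,326)),tri((130,233),(130,330)))
m=cm('top');print(-np.array(m['R']).T@m['t']);
for z in(0,.1,.2,.3):print(ray('top',(143,233),z),ray('top',(155,256),z), ray('side',(185,358),z))
E
```

```text
blue [(array([0.5981, 0.0913]), array([0.0883, 0.1082]), 75.6, 1977)]
yel [(array([ 0.5565, -0.1309]), array([0.0878, 0.1078]), 83.9, 1836)]
pads [(array([ 0.5277, -0.0086]), array([0.1079, 0.0376]), 79.7, 865), (array([ 0.6223, -0.025 ]), array([0.1069, 0.0385]), 79.6, 853)]
[0.707  0.1114 0.1767] [0.7158 0.1099 0.2041]
[0.497  0.0127 1.0542]
[0.7362 0.1327 0.    ] [0.7082 0.0772 0.    ] [0.8969 0.2616 0.    ]
[0.7135 0.1213 0.1   ] [0.6881 0.0711 0.1   ] [0.7556 0.0496 0.1   ]
[0.6908 0.1099 0.2   ] [0.6681 0.065  0.2   ] [ 0.6142 -0.1625  0.2   ]
[0.6682 0.0986 0.3   ] [0.6481 0.0588 0.3   ] [ 0.4729 -0.3745  0.3   ]
```

Run:
```python
import cv2,numpy as np
a=cv2.imread('pics/top0.png')[95:265,190:390];b=cv2.imread('pics/side0.png')[90:300,210:410]
a=cv2.resize(a,(400,340),interpolation=3);b=cv2.resize(b,(400,420),interpolation=3)
o=np.zeros((420,800,3),np.uint8);o[:340,:400]=a;o[:,400:]=b;cv2.imwrite('pics/zoom.png',o)
```

```text
(no output)
```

View pics/zoom.png

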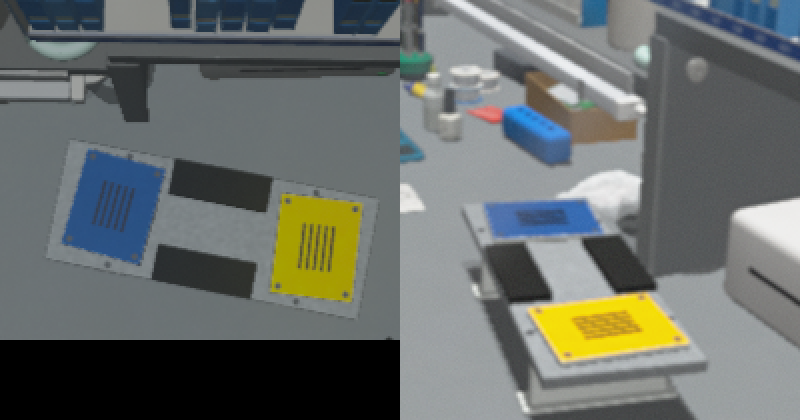

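Run:
```python
from h import *
np.set_printoptions(precision=4,suppress=True)
print(ray('side',(225,337),0),ray('side',(105,330),.3),ray('side',(105,330),.4),ray('top',(155,256),.01))
print(tri((126,246),(98,330)),tri((155,258),(225,337)))
for q in((137,325),(143,322),(148,322)): print(tri((143,232),q))
```

```text
[0.7299 0.078  0.    ] [ 0.6194 -0.0516  0.3   ] [ 0.4073 -0.4195  0.4   ] [0.7062 0.0766 0.01  ]
[0.6992 0.0813 0.2778] [0.7158 0.0677 0.0065]
[0.6996 0.1098 0.1905]
[0.6987 0.1132 0.1771]
[0.7008 0.1148 0.1656]
```

Run:
```python
import numpy as np
from scipy.spatial.transform import Rotation as T
r=lambda a,d:T.from_euler(a,d,degrees=True).as_matrix()
R0=np.c_[[0,-1,0],[0,0,-1],[1,0,0]]
S=r('z',-10.2)
# check start
print((r('z',90.619)@r('y',22.042-.453)@r('y',68.411)@R0@r('z',14.817)).round(3).tolist())
for q1,p in((30,20),(30,40),(20,30)):
  for th in(20,60,90):
    # tool: z at th below horizontal toward -ys
    t=np.radians(th);z=np.array([0,-np.cos(t),-np.sin(t)])
    for sg in(1,-1):
      y=np.array([-sg,0,0]);x=np.cross(y,z);Rt=S@np.c_[x,y,z]
      M=(r('z',q1)@r('y',p)).T@Rt
      # M=Rx(A)Ry(B)R0 Rz(C)
      e=T.from_matrix(M@R0.T).as_euler('XYX',degrees=True) # R0 Rz(C) R0^T = Rx(C)
      print(q1,p,th,sg,'q4=s*',e[0].round(),'q5',-e[1].round(),'q6',-e[2].round())
```

```text
[[0.969, -0.245, 0.0], [-0.245, -0.969, -0.0], [0.0, 0.0, -1.0]]
30 20 20 1 q4=s* -54.0 q5 -117.0 q6 -36.0
30 20 20 -1 q4=s* -54.0 q5 -117.0 q6 144.0
30 20 60 1 q4=s* -22.0 q5 -90.0 q6 -44.0
30 20 60 -1 q4=s* -22.0 q5 -90.0 q6 136.0
30 20 90 1 q4=s* 0.0 q5 -70.0 q6 -40.0
30 20 90 -1 q4=s* 0.0 q5 -70.0 q6 140.0
30 40 20 1 q4=s* -48.0 q5 -104.0 q6 -53.0
30 40 20 -1 q4=s* -48.0 q5 -104.0 q6 127.0
30 40 60 1 q4=s* -24.0 q5 -72.0 q6 -52.0
30 40 60 -1 q4=s* -24.0 q5 -72.0 q6 128.0
30 40 90 1 q4=s* -0.0 q5 -50.0 q6 -40.0
30 40 90 -1 q4=s* -0.0 q5 -50.0 q6 140.0
20 30 20 1 q4=s* -57.0 q5 -104.0 q6 -40.0
20 30 20 -1 q4=s* -57.0 q5 -104.0 q6 140.0
20 30 60 1 q4=s* -26.0 q5 -78.0 q6 -40.0
20 30 60 -1 q4=s* -26.0 q5 -78.0 q6 140.0
20 30 90 1 q4=s* -0.0 q5 -60.0 q6 -30.0
20 30 90 -1 q4=s* 0.0 q5 -60.0 q6 150.0
```

arm_command:
  motion:
    - [10,40,0,-30,0,0,0]
    - [10,40,0,-10,0,0,0]
    - [10,40,20,0,0,0,0]
    - [10,40,40,0,0,0,0]

```text
time_s: 1.2
tcp_pos: [0.292, 0.5143, 0.2345]
ee_rot: [[0.969, -0.245, 0.0], [-0.245, -0.969, 0.0], [0.0, -0.001, -1.0]]
wrist_force: [0.6, -0.5, -0.9]
gripper_width: 0.723
gripper_force: 0.0
```

```bash
cat > plan.py <<'E'
import numpy as np
from scipy.spatial.transform import Rotation as T
O=np.array([.575,-.0168,0]);S=T.from_euler('z',-10.2,degrees=True).as_matrix()
W=lambda x,y,z:O+S@np.array([x,y,z])          # stand -> world
ST=lambda p:S.T@(np.array(p)-O)
def Rt(th):                                    # tool th deg below horizontal, pointing -y_stand; 90=down
    t=np.radians(th);z=np.array([0,-np.cos(t),-np.sin(t)]);y=np.array([-1.,0,0])
    return S@np.c_[np.cross(y,z),y,z]
def rows(p,R,goals,jaw):                       # goals: (pos,R,n)
    p=np.array(p,float);R=np.array(R,float);out=[]
    for g,Rg,n in goals:
        for k in range(n,0,-1):
            d=R.T@((np.array(g)-p)/k)*1000;w=T.from_matrix(R.T@Rg).as_rotvec()/k
            row=[round(v,1) for v in d]+[round(v,3) for v in w];out.append([jaw]+row)
            p=p+R@np.array(row[:3])/1000;R=R@T.from_rotvec(row[3:]).as_matrix()
    for i in range(0,len(out),8):print(out[i:i+8])
    print('end',ST(p).round(4),p.round(4),R.round(3).tolist())
E
python3 - <<'E'
from plan import *
rows([.2934,.5079,.2339],[[.9694,-.2455,0],[-.2455,-.9694,0],[0,0,-1]],[(W(-.01,.035,.2),Rt(90),16),(W(-.01,.035,.083),Rt(90),4)],10)
E
```

```text
[[10, np.float64(24.3), np.float64(25.3), np.float64(2.1), np.float64(-0.0), np.float64(0.0), np.float64(0.094)], [10, np.float64(26.6), np.float64(22.9), np.float64(2.1), np.float64(-0.0), np.float64(0.0), np.float64(0.094)], [10, np.float64(28.6), np.float64(20.3), np.float64(2.1), np.float64(-0.0), np.float64(0.0), np.float64(0.094)], [10, np.float64(30.4), np.float64(17.6), np.float64(2.1), np.float64(-0.0), np.float64(0.0), np.float64(0.094)], [10, np.float64(31.9), np.float64(14.6), np.float64(2.1), np.float64(-0.0), np.float64(0.0), np.float64(0.094)], [10, np.float64(33.2), np.float64(11.6), np.float64(2.1), np.float64(-0.0), np.float64(0.0), np.float64(0.094)], [10, np.float64(34.1), np.float64(8.4), np.float64(2.1), np.float64(-0.0), np.float64(0.0), np.float64(0.094)], [10, np.float64(34.8), np.float64(5.2), np.float64(2.1), np.float64(-0.0), np.float64(0.0), np.float64(0.094)]]
[[10, np.float64(35.1), np.float64(1.9), np.float64(2.1), np.float64(-0.0), np.float64(0.0), np.float64(0.094)], [10, np.float64(35.1), np.float64(-1.4), np.float64(2.1), np.float64(-0.0), np.float
[... 569 characters left out ...]
4(0.0), np.float64(0.093)], [10, np.float64(28.9), np.float64(-19.9), np.float64(2.1), np.float64(-0.0), np.float64(0.0), np.float64(0.094)]]
[[10, np.float64(0.0), np.float64(-0.0), np.float64(29.3), np.float64(0.0), np.float64(0.0), np.float64(-0.0)], [10, np.float64(0.0), np.float64(-0.0), np.float64(29.2), np.float64(0.0), np.float64(0.0), np.float64(-0.0)], [10, np.float64(0.0), np.float64(-0.0), np.float64(29.3), np.float64(0.0), np.float64(0.0), np.float64(-0.0)], [10, np.float64(0.0), np.float64(-0.0), np.float64(29.2), np.float64(0.0), np.float64(0.0), np.float64(-0.0)]]
end [-0.01   0.035  0.083] [0.5713 0.0195 0.083 ] [[-0.177, -0.984, 0.0], [-0.984, 0.177, 0.0], [0.0, 0.0, -1.0]]
```

arm_command:
  motion:
    - [10,24,25,2,0,0,0.094]
    - [10,27,23,2,0,0,0.094]
    - [10,29,20,2,0,0,0.094]
    - [10,30,18,2,0,0,0.094]
    - [10,32,15,2,0,0,0.094]
    - [10,33,12,2,0,0,0.094]
    - [10,34,8,2,0,0,0.094]
    - [10,35,5,2,0,0,0.094]

```text
time_s: 2.0
tcp_pos: [0.4298, 0.2686, 0.2192]
ee_rot: [[0.537, -0.843, 0.001], [-0.843, -0.537, 0.001], [-0.0, -0.001, -1.0]]
wrist_force: [1.8, 0.4, -0.4]
gripper_width: 0.125
gripper_force: 0.0
```

arm_command:
  motion:
    - [10,35,2,2,0,0,0.094]
    - [10,35,-1,2,0,0,0.094]
    - [10,35,-5,2,0,0,0.093]
    - [10,34,-8,2,0,0,0.094]
    - [10,33,-11,2,0,0,0.093]
    - [10,32,-14,2,0,0,0.094]
    - [10,31,-17,2,0,0,0.094]
    - [10,29,-20,2,0,0,0.094]

```text
time_s: 2.8
tcp_pos: [0.5683, 0.0243, 0.2031]
ee_rot: [[-0.182, -0.983, 0.0], [-0.983, 0.182, 0.0], [-0.0, -0.0, -1.0]]
wrist_force: [0.3, 1.2, 0.3]
gripper_width: 0.11
gripper_force: 0.0
```

arm_command:
  motion:
    - [10,0,0,0,0,0,0]
    - [10,0,0,0,0,0,0]
    - [10,0,0,0,0,0,0]

```text
time_s: 3.1
tcp_pos: [0.5674, 0.0262, 0.2031]
ee_rot: [[-0.177, -0.984, 0.0], [-0.984, 0.177, 0.0], [-0.0, 0.0, -1.0]]
wrist_force: [-0.3, 0.1, 0.7]
gripper_width: 0.119
gripper_force: 0.0
```

Run:
```python
from h import *
from plan import *
np.set_printoptions(precision=4,suppress=True)
s=sense();print(s['joints'],ST(s['tcp_pos']))
for c in('wrist',):
  m=cm(c);im=snap(c,'wrist1').astype(int)
  C=-np.array(m['R']).T@m['t'];print(C)
  r,g,b=im[...,0],im[...,1],im[...,2]
  bl=(b>r+50).astype(np.uint8)
  pts=rect(cv2.morphologyEx(bl,cv2.MORPH_CLOSE,np.ones((9,9))),c,.076)
  for q in pts[:1]: print(q,ST([*q[0],0]))
```

```text
[ 18.9815  16.1693  -7.0074  -0.01   -66.8182 -29.1688] [-0.0151  0.041   0.2031]
[ 0.5522 -0.0555  0.3928]
(array([0.5986, 0.0909]), array([0.0884, 0.1086]), 74.9, 5899) [0.0042 0.1102 0.    ]
```

View pics/wrist1.png

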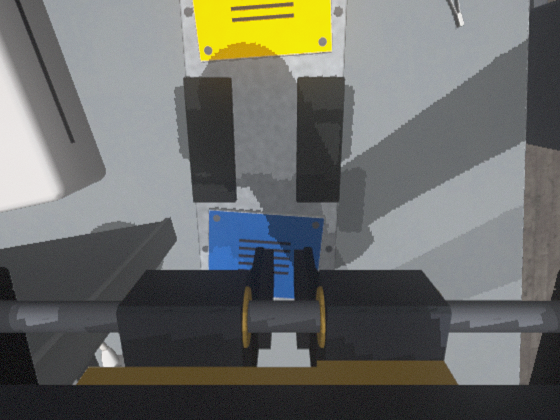

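The wrist view shows both plates, the two pads and the channel. The blue plate's inner edge is at about row 212, and the shelf leg tip is at about (175, 225). Next I'll go down into the channel and push outward.

arm_command:
  motion:
    - [6,3,-5,20,0,0,0]
    - [6,3,-5,25,0,0,0]
    - [6,0,0,30,0,0,0]
    - [6,0,0,25,0,0,0]
    - [6,0,0,15,0,0,0]
    - [6,0,0,6,0,0,0]
    - [6,0,0,0,0,0,0]

```text
time_s: 3.85
tcp_pos: [0.576, 0.0187, 0.0817]
ee_rot: [[-0.177, -0.984, -0.001], [-0.984, 0.177, -0.0], [0.001, 0.001, -1.0]]
wrist_force: [-0.5, -0.3, -0.7]
gripper_width: 0.069
gripper_force: 0.0
```

arm_command:
  motion:
    - [6,-6,0,0,0,0,0]
    - [6,-8,0,0,0,0,0]
    - [6,-8,0,0,0,0,0]
    - [6,-8,0,0,0,0,0]
    - [6,-8,0,0,0,0,0]
    - [6,-8,0,0,0,0,0]
    - [6,-6,0,0,0,0,0]
    - [6,0,0,0,0,0,0]

```text
time_s: 4.65
tcp_pos: [0.5859, 0.07, 0.0819]
ee_rot: [[-0.177, -0.984, 0.0], [-0.984, 0.177, -0.0], [0.0, -0.0, -1.0]]
wrist_force: [-0.6, 0.8, 0.3]
gripper_width: 0.067
gripper_force: 0.0
```

```bash
cat >> h.py <<'E'
def blue(cam='top',z=.076):
    im=snap(cam,'tmp').astype(int);r,g,b=im[...,0],im[...,1],im[...,2]
    m=(b>r+50).astype(np.uint8)
    if cam=='top': k=np.zeros_like(m);k[150:262,195:390]=1;m*=k
    return rect(cv2.morphologyEx(m,cv2.MORPH_CLOSE,np.ones((5,5))),cam,z)[0]
E
python3 - <<'E'
from h import *
from plan import *
s=sense();print(ST(s['tcp_pos']).round(4),s['time_s'],np.round(s['wrist_force'],1))
q=blue();print(q,ST([*q[0],0]).round(4))
E
```

```text
[-0.0046  0.0874  0.0819] 4.65 [-0.6  0.8  0.3]
(array([0.5461, 0.0854]), array([0.0189, 0.0084]), 75.1, 23) [-0.0465  0.0955  0.    ]
```

arm_command:
  motion:
    - [6,-7,0,0,0,0,0]
    - [6,-7,0,0,0,0,0]
    - [6,0,0,0,0,0,0]
    - [6,6,0,-5,0,0,0]
    - [6,10,0,-30,0,0,0]
    - [6,30,0,-30,0,0,0]
    - [6,40,0,-30,0,0,0]
    - [6,20,0,-20,0,0,0]

```text
time_s: 5.5
tcp_pos: [0.5692, -0.0239, 0.1999]
ee_rot: [[-0.179, -0.984, 0.003], [-0.984, 0.179, -0.0], [-0.0, -0.003, -1.0]]
wrist_force: [0.5, -0.5, 0.3]
gripper_width: 0.068
gripper_force: 0.0
```

Run:
```python
from h import *
from plan import *
s=sense();print(ST(s['tcp_pos']).round(4),s['time_s'],np.round(s['wrist_force'],1),s['joints'])
for c in('top','side','wrist'):
  q=blue(c);print(c,q,ST([*q[0],0]).round(4))
```

```text
[-0.0045 -0.008   0.1999] 5.5 [ 0.5 -0.5  0.3] [ 1.39140634e+01  1.63630695e+01 -7.21986812e+00  5.03723230e-02
 -6.62519896e+01 -2.42701533e+01]Traceback (most recent call last):
  File "<stdin>", line 5, in <module>
  File "h.py", line 32, in blue
    return rect(cv2.morphologyEx(m,cv2.MORPH_CLOSE,np.ones((5,5))),cam,z)[0]
           ~~~~~~~~~~~~~~~~~~~~~~~~~~~~~~~~~~~~~~~~~~~~~~~~~~~~~~~~~~~~~~^^^
IndexError: list index out of range
```

```bash
sed -i 's/round(v,1) for v in d/float(round(v)) for v in d/;s/\[round(v,3) for v in w\]/[float(round(v,3)) for v in w]/' plan.py
python3 - <<'E'
from plan import *
rows([.5692,-.0239,.1999],[[-.177,-.984,0],[-.984,.177,0],[0,0,-1]],[(W(-.03,.12,.255),Rt(90),4),(W(-.05,.29,.24),Rt(90),4),(W(-.05,.30,.10),Rt(20),9)],40)
E
```

```text
[[40, -32.0, 6.0, -14.0, 0.0, 0.0, 0.0], [40, -32.0, 7.0, -14.0, 0.0, 0.0, 0.0], [40, -32.0, 6.0, -14.0, 0.0, 0.0, 0.0], [40, -32.0, 7.0, -13.0, 0.0, 0.0, 0.0], [40, -43.0, 5.0, 4.0, 0.0, 0.0, 0.0], [40, -42.0, 5.0, 4.0, 0.0, 0.0, 0.0], [40, -43.0, 5.0, 3.0, 0.0, 0.0, 0.0], [40, -42.0, 5.0, 4.0, 0.0, 0.0, 0.0]]
[[40, -1.0, 0.0, 16.0, -0.0, 0.136, 0.0], [40, -3.0, 0.0, 15.0, -0.0, 0.136, 0.0], [40, -5.0, 0.0, 15.0, -0.0, 0.136, 0.0], [40, -7.0, 0.0, 14.0, -0.0, 0.136, 0.0], [40, -9.0, 0.0, 13.0, -0.0, 0.136, 0.0], [40, -11.0, 0.0, 11.0, -0.0, 0.135, 0.0], [40, -12.0, 0.0, 10.0, -0.0, 0.136, 0.0], [40, -13.0, 0.0, 8.0, -0.0, 0.135, 0.0]]
[[40, -14.0, 0.0, 5.0, -0.0, 0.136, 0.0]]
end [-0.0505  0.3002  0.1004] [0.5785 0.2876 0.1004] [[-0.06, -0.984, -0.166], [-0.336, 0.177, -0.925], [0.94, 0.0, -0.342]]
```

arm_command:
  motion:
    - [40,-32,6,-14,0,0,0]
    - [40,-32,7,-14,0,0,0]
    - [40,-32,6,-14,0,0,0]
    - [40,-32,7,-13,0,0,0]
    - [40,-43,5,4,0,0,0]
    - [40,-42,5,4,0,0,0]
    - [40,-43,5,3,0,0,0]
    - [40,-42,5,4,0,0,0]

```text
time_s: 6.35
tcp_pos: [0.577, 0.2813, 0.2373]
ee_rot: [[-0.178, -0.984, 0.0], [-0.984, 0.178, 0.0], [-0.0, -0.0, -1.0]]
wrist_force: [0.2, 0.3, 0.2]
gripper_width: 0.46
gripper_force: 0.0
```

arm_command:
  motion:
    - [40,-1,0,16,0,0.136,0]
    - [40,-3,0,15,0,0.136,0]
    - [40,-5,0,15,0,0.136,0]
    - [40,-7,0,14,0,0.136,0]
    - [40,-9,0,13,0,0.136,0]
    - [40,-11,0,11,0,0.136,0]

```text
time_s: 6.95
tcp_pos: [0.5786, 0.2865, 0.1433]
ee_rot: [[-0.122, -0.984, -0.129], [-0.671, 0.178, -0.72], [0.731, -0.001, -0.682]]
wrist_force: [0.3, 0.4, 0.0]
gripper_width: 0.462
gripper_force: 0.0
```

arm_command:
  motion:
    - [40,-12,0,10,0,0.136,0]
    - [40,-13,0,8,0,0.136,0]
    - [40,-14,0,5,0,0.136,0]
    - [40,0,0,0,0,0,0]
    - [40,0,0,0,0,0,0]

```text
time_s: 7.45
tcp_pos: [0.578, 0.2896, 0.0946]
ee_rot: [[-0.056, -0.984, -0.17], [-0.332, 0.179, -0.926], [0.942, 0.004, -0.336]]
wrist_force: [-12.4, 0.4, -3.7]
gripper_width: 0.463
gripper_force: 0.0
```

```bash
cp h.py h2.py
python3 - <<'E'
from h import *
from plan import *
s=sense();print(ST(s['tcp_pos']).round(4),s['time_s'],np.round(s['wrist_force'],1),np.round(s['joints'],0),np.round(s['ee_rot'],3).tolist())
q=blue();print(q,ST([*q[0],0]).round(4))
snap('side','side2')
E
```

```text
[-0.0513  0.3021  0.0946] 7.45 [-12.4   0.4  -3.7] [  53.   61.   20.   28. -114.  -68.] [[-0.056, -0.984, -0.17], [-0.332, 0.179, -0.926], [0.942, 0.004, -0.336]]
(array([0.5979, 0.0913]), array([0.0883, 0.1085]), 75.6, 1980) [0.0034 0.1104 0.    ]
```

View pics/side2.png

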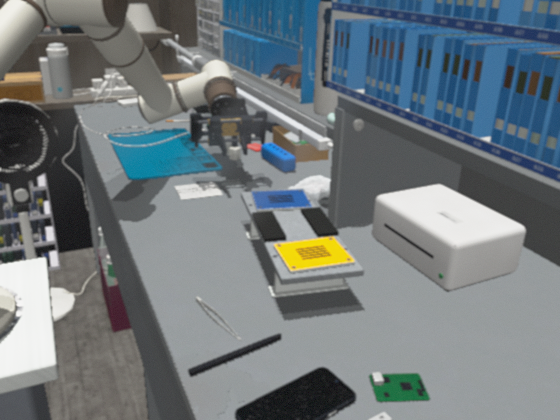

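The top measurement and side view agree that the blue plate has not moved, so the fingertips rode over it. The gripper, near (235, 130), also brushes the white bar. I'll back off, return and push from lower down.

Run:
```python
from plan import *
R=[[-.056,-.984,-.17],[-.332,.179,-.926],[.942,.004,-.336]]
rows([.578,.2896,.0946],Rt(20),[(W(-.085,.302,.10),Rt(20),2),(W(-.075,.27,.24),Rt(90),9),(W(-.03,.12,.25),Rt(90),4),(W(-.005,.032,.13),Rt(90),5)],6)
```

```text
[[6, 3.0, 17.0, -1.0, 0.0, 0.0, 0.0], [6, 2.0, 17.0, -1.0, 0.0, 0.0, 0.0], [6, 16.0, -1.0, -2.0, -0.0, -0.136, -0.0], [6, 15.0, -1.0, -4.0, -0.0, -0.136, -0.0], [6, 15.0, -1.0, -6.0, -0.0, -0.136, -0.0], [6, 14.0, -1.0, -8.0, 0.0, -0.136, -0.0], [6, 12.0, -1.0, -10.0, -0.0, -0.136, -0.0], [6, 11.0, -1.0, -12.0, -0.0, -0.135, -0.0]]
[[6, 10.0, -1.0, -13.0, 0.0, -0.136, 0.0], [6, 8.0, -2.0, -14.0, -0.0, -0.135, 0.0], [6, 5.0, -1.0, -14.0, 0.0, -0.136, -0.0], [6, 38.0, -11.0, -3.0, -0.0, 0.0, 0.0], [6, 37.0, -11.0, -3.0, -0.0, 0.0, 0.0], [6, 38.0, -12.0, -2.0, -0.0, 0.0, 0.0], [6, 37.0, -11.0, -3.0, -0.0, 0.0, 0.0], [6, 18.0, -5.0, 24.0, -0.0, 0.0, 0.0]]
[[6, 18.0, -5.0, 24.0, -0.0, 0.0, 0.0], [6, 17.0, -5.0, 24.0, -0.0, 0.0, 0.0], [6, 18.0, -5.0, 24.0, -0.0, 0.0, 0.0], [6, 17.0, -5.0, 24.0, -0.0, 0.0, 0.0]]
end [-0.0053  0.0322  0.1305] [0.5755 0.0158 0.1305] [[-0.177, -0.984, 0.0], [-0.984, 0.177, 0.0], [-0.0, 0.0, -1.0]]
```

arm_command:
  motion:
    - [6,3,17,-1,0,0,0]
    - [6,2,17,-1,0,0,0]
    - [6,16,-1,-2,0,-0.136,0]
    - [6,15,-1,-4,0,-0.136,0]
    - [6,15,-1,-6,0,-0.136,0]
    - [6,14,-1,-8,0,-0.136,0]
    - [6,12,-1,-10,0,-0.136,0]
    - [6,11,-1,-12,0,-0.136,0]

```text
time_s: 8.35
tcp_pos: [0.5481, 0.2752, 0.2029]
ee_rot: [[-0.167, -0.984, -0.062], [-0.909, 0.178, -0.378], [0.383, -0.007, -0.924]]
wrist_force: [0.2, 0.3, 0.3]
gripper_width: 0.073
gripper_force: 0.0
```

arm_command:
  motion:
    - [6,10,-1,-13,0,-0.136,0]
    - [6,8,-2,-14,0,-0.136,0]
    - [6,5,-1,-14,0,-0.136,0]
    - [6,38,-11,-3,0,0,0]
    - [6,37,-11,-3,0,0,0]
    - [6,38,-12,-2,0,0,0]
    - [6,37,-11,-3,0,0,0]
    - [6,18,-5,24,0,0,0]

```text
time_s: 9.15
tcp_pos: [0.5713, 0.0867, 0.2386]
ee_rot: [[-0.18, -0.984, 0.018], [-0.984, 0.18, 0.006], [-0.009, -0.016, -1.0]]
wrist_force: [0.5, -0.0, -0.3]
gripper_width: 0.067
gripper_force: 0.0
```

arm_command:
  motion:
    - [6,18,-5,24,0,0,0]
    - [6,17,-5,24,0,0,0]
    - [6,18,-5,24,0,0,0]
    - [6,17,-5,24,0,0,0]
    - [6,0,0,0,0,0,0]
    - [6,0,0,0,0,0,0]

```text
time_s: 9.75
tcp_pos: [0.5769, 0.0165, 0.1372]
ee_rot: [[-0.179, -0.984, 0.006], [-0.984, 0.179, 0.001], [-0.003, -0.006, -1.0]]
wrist_force: [-0.3, 0.1, 0.5]
gripper_width: 0.073
gripper_force: 0.0
```

Run:
```python
from h import *
from plan import *
s=sense();print(ST(s['tcp_pos']).round(4),s['time_s'],np.round(s['wrist_force'],1),np.round(s['ee_rot'],3).tolist())
```

```text
[-0.004   0.0331  0.1372] 9.75 [-0.3  0.1  0.5] [[-0.179, -0.984, 0.006], [-0.984, 0.179, 0.001], [-0.003, -0.006, -1.0]]
```

arm_command:
  motion:
    - [6,0,0,25,0,-0.003,0]
    - [6,0,0,20,0,-0.003,0]
    - [6,0,0,10,0,0,0]
    - [6,0,0,3,0,0,0]
    - [6,0,0,0,0,0,0]
    - [6,0,0,0,0,0,0]

```text
time_s: 10.35
tcp_pos: [0.5773, 0.0172, 0.077]
ee_rot: [[-0.177, -0.984, 0.004], [-0.984, 0.177, 0.006], [-0.007, -0.003, -1.0]]
wrist_force: [0.0, 0.2, 0.3]
gripper_width: 0.066
gripper_force: 0.0
```

arm_command:
  motion:
    - [6,0,0,1,0,0,0]
    - [6,0,0,0,0,0,0]

```text
time_s: 10.55
tcp_pos: [0.5766, 0.0169, 0.075]
ee_rot: [[-0.178, -0.984, 0.002], [-0.984, 0.178, 0.006], [-0.006, -0.001, -1.0]]
wrist_force: [0.1, 0.4, -0.0]
gripper_width: 0.071
gripper_force: 0.0
```

arm_command:
  motion:
    - [6,0,0,1,0,0,0]
    - [6,0,0,0,0,0,0]

```text
time_s: 10.75
tcp_pos: [0.5762, 0.0168, 0.0734]
ee_rot: [[-0.178, -0.984, 0.001], [-0.984, 0.178, 0.006], [-0.006, 0.0, -1.0]]
wrist_force: [0.4, -0.2, 0.3]
gripper_width: 0.071
gripper_force: 0.0
```

arm_command:
  motion:
    - [6,0,0,1,0,0,0]
    - [6,0,0,1,0,0,0]
    - [6,0,0,0,0,0,0]

```text
time_s: 11.05
tcp_pos: [0.5761, 0.0167, 0.0712]
ee_rot: [[-0.178, -0.984, 0.001], [-0.984, 0.178, 0.006], [-0.006, 0.0, -1.0]]
wrist_force: [-0.2, -0.9, 0.5]
gripper_width: 0.071
gripper_force: 0.0
```

arm_command:
  motion:
    - [6,0,0,1,0,0,0]
    - [6,0,0,1,0,0,0]
    - [6,0,0,0,0,0,0]

```text
time_s: 11.35
tcp_pos: [0.5761, 0.0168, 0.0693]
ee_rot: [[-0.178, -0.984, 0.001], [-0.984, 0.178, 0.006], [-0.006, 0.0, -1.0]]
wrist_force: [-0.2, -0.4, -0.5]
gripper_width: 0.066
gripper_force: 0.0
```

Run:
```python
from h import *
snap('wrist','w3');snap('side','s3')
a=cv2.imread('pics/w3.png');b=cv2.imread('pics/s3.png')[100:310,200:400]
cv2.imwrite('pics/c3.png',np.hstack([cv2.resize(a,(400,300)),cv2.resize(b,(286,300),interpolation=3)]))
```

```text
(no output)
```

View pics/c3.png

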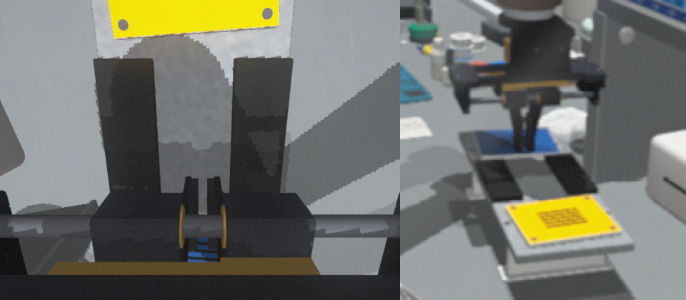

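The wrist and side views show the fingers at the mouth of the channel with the plate untouched, and no contact yet. I'll keep feeling downward.

arm_command:
  motion:
    - [6,0,0,1.5,0,0,0]
    - [6,0,0,1.5,0,0,0]
    - [6,0,0,0,0,0,0]

```text
time_s: 11.75
tcp_pos: [0.576, 0.0168, 0.0662]
ee_rot: [[-0.178, -0.984, 0.0], [-0.984, 0.178, 0.006], [-0.006, 0.001, -1.0]]
wrist_force: [-1.0, -0.6, -0.2]
gripper_width: 0.067
gripper_force: 0.0
```

arm_command:
  motion:
    - [6,0,0,1.5,0,0,0]
    - [6,0,0,1.5,0,0,0]
    - [6,0,0,0,0,0,0]

```text
time_s: 12.05
tcp_pos: [0.5761, 0.0168, 0.0632]
ee_rot: [[-0.178, -0.984, 0.001], [-0.984, 0.178, 0.006], [-0.006, 0.0, -1.0]]
wrist_force: [-0.8, 1.1, 0.1]
gripper_width: 0.071
gripper_force: 0.0
```

arm_command:
  motion:
    - [6,0,0,1.5,0,0,0]
    - [6,0,0,1.5,0,0,0]
    - [6,0,0,0,0,0,0]

```text
time_s: 12.35
tcp_pos: [0.5761, 0.0168, 0.0602]
ee_rot: [[-0.178, -0.984, 0.0], [-0.984, 0.178, 0.006], [-0.006, 0.001, -1.0]]
wrist_force: [0.6, 0.5, 0.5]
gripper_width: 0.068
gripper_force: 0.0
```

Run:
```python
from h import *
from plan import *
s=sense();p=np.array(s['tcp_pos']);R=np.array(s['ee_rot'])
im=snap('side','s4').copy();m=cm('side')
def pr(X):
    c=np.array(m['R'])@X+m['t'];return (m['fx']*c[0]/c[2]+m['cx'],m['fy']*c[1]/c[2]+m['cy'])
x0,y0,k=230,120,5
cr=cv2.resize(im[y0:y0+115,x0:x0+155],None,fx=k,fy=k,interpolation=cv2.INTER_CUBIC)[:,:,::-1].copy()
def dot(X,c):
    u,v=pr(X);print(np.round((v,u),1));cv2.circle(cr,(int((u-x0+.5)*k),int((v-y0+.5)*k)),4,c,1)
dot(p+R@[0,0,.008],(0,0,255));dot(p,(0,0,255))
for x in(-.068,-.028,.028,.068):
  for y in(.055,-.055):dot(W(x,y,.078),(0,255,0))
for x in(-.068,.068):
  dot(W(x,-.175,.07),(255,0,255));dot(W(x,.175,.07),(255,0,255))
cv2.imwrite('pics/ov.png',cr)
```

```text
[226.6 284.7]
[222.9 284.9]
[212.4 250.2]
[238.7 262.5]
[210.7 270.6]
[236.6 285. ]
[208.4 298.7]
[233.7 315.8]
[206.8 318.3]
[231.7 337.2]
[279.2 279.3]
[192.3 239.2]
[269.8 362.4]
[187.8 301.2]
```

View pics/ov.png

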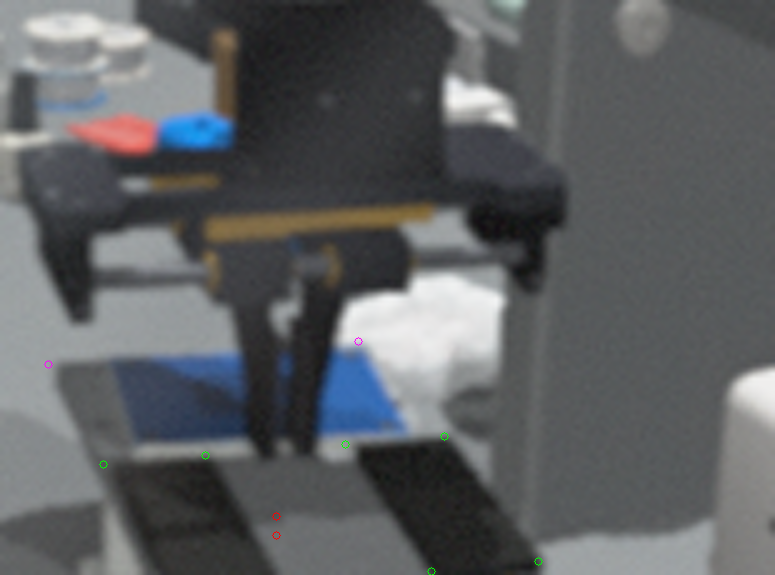

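Run:
```python
from h import *
s=sense();p=np.array(s['tcp_pos']);R=np.array(s['ee_rot'])
im=snap('wrist','w5');m=camera_model('wrist')
print(s['time_s'],p.round(4),s['wrist_force'])
print('cam in tool',(R.T@(-np.array(m['R']).T@m['t']-p)).round(4),(R.T@np.array(m['R']).T).round(3).tolist())
for d in(.008,0,-.011,-.03,-.05):
    c=np.array(m['R'])@(p+R@[0,0,d])+m['t'];print(d,(m['fy']*c[1]/c[2]+m['cy']).round(1),(m['fx']*c[0]/c[2]+m['cx']).round(1), 'ax',(19/1000*m['fx']/c[2]).round(1))
for n in('left_step','blue_plate','yellow_plate'):
  r=find_in(n,'wrist')[:1]
  print(n,r)
cv2.imwrite('pics/w5c.png',cv2.resize(im[150:350,150:430],None,fx=2.5,fy=2.5,interpolation=3)[:,:,::-1])
```

```text
12.4 [0.5762 0.0168 0.0603] [0.62500844 0.61794269 0.16534042]
cam in tool [ 0.083   0.0005 -0.1898] [[-0.0, -0.953, -0.302], [1.0, -0.0, -0.001], [0.001, -0.302, 0.953]]
0.008 238.4 282.8 ax 31.5
0 243.7 282.8 ax 32.7
-0.011 251.8 282.8 ax 34.5
-0.03 267.9 282.7 ax 38.0
-0.05 288.9 282.6 ax 42.6
left_step [{'location': [148.4, 271.7], 'p': 0.59}]
blue_plate [{'location': [356.2, 283.1], 'p': 0.55}]
yellow_plate [{'location': [20.5, 259.8], 'p': 0.93}]
```

View pics/w5c.png

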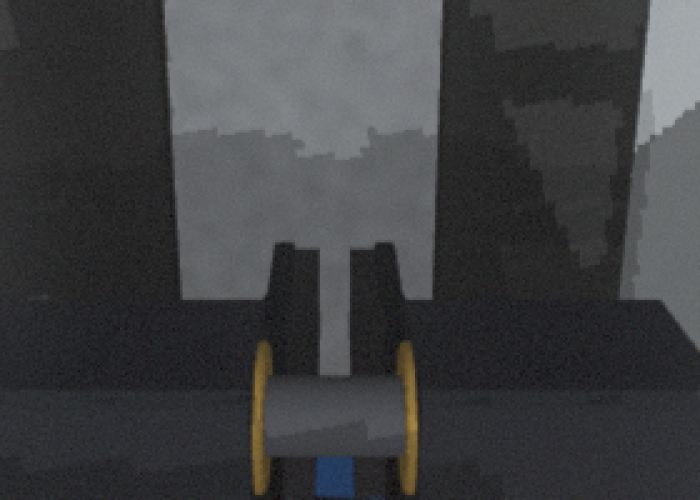

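The overlay shows the actual fingertips at about (457, 285) in the zoom. That is about 34 mm higher than the TCP + 8 mm prediction, and the wrist crop agrees with tips at row 247. I'll go on down to the channel floor to calibrate by touch.

arm_command:
  motion:
    - [6,0,0,3,0,0,0]
    - [6,0,0,3,0,0,0]
    - [6,0,0,2,0,0,0]
    - [6,0,0,0,0,0,0]

```text
time_s: 13.0
tcp_pos: [0.5759, 0.0168, 0.0519]
ee_rot: [[-0.178, -0.984, -0.0], [-0.984, 0.178, 0.006], [-0.006, 0.001, -1.0]]
wrist_force: [0.5, 0.7, 0.4]
gripper_width: 0.073
gripper_force: 0.0
```

arm_command:
  motion:
    - [6,0,0,1.5,0,0,0]
    - [6,0,0,1.5,0,0,0]
    - [6,0,0,0,0,0,0]

```text
time_s: 13.3
tcp_pos: [0.5761, 0.0169, 0.0492]
ee_rot: [[-0.178, -0.984, 0.001], [-0.984, 0.178, 0.006], [-0.006, 0.0, -1.0]]
wrist_force: [-0.6, 0.2, 0.5]
gripper_width: 0.068
gripper_force: 0.0
```

arm_command:
  motion:
    - [6,0,0,1.5,0,0,0]
    - [6,0,0,1.5,0,0,0]
    - [6,0,0,0,0,0,0]

```text
time_s: 13.6
tcp_pos: [0.5761, 0.0169, 0.0462]
ee_rot: [[-0.178, -0.984, 0.001], [-0.984, 0.178, 0.006], [-0.006, 0.0, -1.0]]
wrist_force: [-1.0, 0.1, 0.5]
gripper_width: 0.069
gripper_force: 0.0
```

arm_command:
  motion:
    - [6,0,0,1,0,0,0]
    - [6,0,0,1,0,0,0]
    - [6,0,0,0,0,0,0]

```text
time_s: 13.9
tcp_pos: [0.5761, 0.0169, 0.0443]
ee_rot: [[-0.178, -0.984, 0.001], [-0.984, 0.178, 0.006], [-0.006, 0.0, -1.0]]
wrist_force: [-0.2, 0.7, -0.3]
gripper_width: 0.067
gripper_force: 0.0
```

arm_command:
  motion:
    - [6,0,0,1,0,0,0]
    - [6,0,0,1,0,0,0]
    - [6,0,0,0,0,0,0]

```text
time_s: 14.2
tcp_pos: [0.5764, 0.017, 0.0429]
ee_rot: [[-0.178, -0.984, 0.001], [-0.984, 0.178, 0.006], [-0.006, -0.0, -1.0]]
wrist_force: [-0.3, 0.1, 2.9]
gripper_width: 0.071
gripper_force: 1.5
```

Run:
```python
from station import sense
s=sense();print(s['tcp_pos'],s['wrist_force'])
```

```text
[0.57637657 0.01696524 0.04289919] [-0.33733352  0.14482289  2.93396045]
```

arm_command:
  motion:
    - [6,0,0,-2.5,0,0,0]
    - [6,-6,0,0,0,0,0]
    - [6,-8,0,0,0,0,0]
    - [6,-8,0,0,0,0,0]
    - [6,-7,0,0,0,0,0]
    - [6,-7,0,0,0,0,0]
    - [6,0,0,0,0,0,0]

```text
time_s: 14.9
tcp_pos: [0.583, 0.0535, 0.0451]
ee_rot: [[-0.177, -0.984, 0.001], [-0.984, 0.177, 0.006], [-0.006, -0.0, -1.0]]
wrist_force: [-0.2, 0.2, 0.3]
gripper_width: 0.07
gripper_force: 0.0
```

arm_command:
  motion:
    - [6,-7,0,0,0,0,0]
    - [6,-7,0,0,0,0,0]
    - [6,-7,0,0,0,0,0]
    - [6,-7,0,0,0,0,0]
    - [6,0,0,0,0,0,0]

```text
time_s: 15.4
tcp_pos: [0.5881, 0.081, 0.0454]
ee_rot: [[-0.177, -0.984, 0.002], [-0.984, 0.177, 0.006], [-0.006, -0.001, -1.0]]
wrist_force: [0.6, 0.3, -0.9]
gripper_width: 0.07
gripper_force: 0.0
```

Run:
```python
from h import *
from plan import *
s=sense();print(ST(s['tcp_pos']).round(4),s['time_s'],np.round(s['wrist_force'],1))
im=snap('side','s6');b=im.astype(int);m=(b[...,2]>b[...,0]+50).astype(np.uint8);m[:, :240]=0;m[:,330:]=0;m[:175]=0;m[225:]=0
ys,xs=np.where(m);print(ys.min(),ys.max(),xs.min(),xs.max(),m.sum())
i=cv2.imread('pics/side0.png')[:,:,::-1].astype(int);m=(i[...,2]>i[...,0]+50).astype(np.uint8);m[:, :240]=0;m[:,330:]=0;m[:175]=0;m[225:]=0
ys,xs=np.where(m);print(ys.min(),ys.max(),xs.min(),xs.max(),m.sum())
M=cm('side')
for y in (.065,.110,.155,.2):
  c=np.array(M['R'])@W(.004,y,.076)+M['t'];print(y,M['fy']*c[1]/c[2]+M['cy'])
```

```text
[-0.0044  0.0986  0.0454] 15.4 [ 0.6  0.3 -0.9]
182 196 256 302 230
190 208 252 310 921
0.065 208.20977493333388
0.11 199.20621074526218
0.155 190.84157401971305
0.2 183.05018411528474
```

Run:
```python
from plan import *
rows(W(-.0044,.0986,.0454),Rt(90),[(W(-.005,.088,.05),Rt(90),1),(W(-.02,.088,.16),Rt(90),3),(W(-.085,.255,.17),Rt(90),5),(W(-.085,.27,.055),Rt(20),9)],87)
```

```text
[[87, 11.0, 1.0, -5.0, 0.0, 0.0, 0.0], [87, 0.0, 5.0, -37.0, 0.0, 0.0, 0.0], [87, 0.0, 5.0, -36.0, 0.0, 0.0, 0.0], [87, 0.0, 5.0, -37.0, 0.0, 0.0, 0.0], [87, -33.0, 13.0, -2.0, 0.0, 0.0, 0.0], [87, -34.0, 13.0, -2.0, 0.0, 0.0, 0.0], [87, -33.0, 13.0, -2.0, 0.0, 0.0, 0.0], [87, -34.0, 13.0, -2.0, 0.0, 0.0, 0.0]]
[[87, -33.0, 13.0, -2.0, 0.0, 0.0, 0.0], [87, -2.0, 0.0, 13.0, 0.0, 0.136, 0.0], [87, -3.0, 0.0, 12.0, 0.0, 0.136, -0.0], [87, -5.0, 0.0, 12.0, -0.0, 0.136, -0.0], [87, -7.0, 0.0, 11.0, -0.0, 0.136, -0.0], [87, -8.0, 0.0, 10.0, -0.0, 0.136, -0.0], [87, -9.0, 0.0, 9.0, -0.0, 0.135, -0.0], [87, -11.0, 0.0, 8.0, -0.0, 0.136, 0.0]]
[[87, -11.0, 0.0, 6.0, -0.0, 0.135, 0.0], [87, -13.0, 0.0, 4.0, 0.0, 0.136, 0.0]]
end [-0.0854  0.2704  0.0547] [0.5388 0.2644 0.0547] [[-0.061, -0.984, -0.166], [-0.336, 0.177, -0.925], [0.94, 0.0, -0.342]]
```

arm_command:
  motion:
    - [6,11,1,-5,0,0,0]
    - [6,0,5,-37,0,0,0]
    - [6,0,5,-37,0,0,0]
    - [87,0,5,-37,0,0,0]
    - [87,-33,13,-2,0,0,0]
    - [87,-34,13,-2,0,0,0]
    - [87,-33,13,-2,0,0,0]
    - [87,-34,13,-2,0,0,0]

```text
time_s: 16.25
tcp_pos: [0.542, 0.2124, 0.1709]
ee_rot: [[-0.179, -0.984, 0.002], [-0.984, 0.179, 0.006], [-0.006, -0.0, -1.0]]
wrist_force: [0.8, 0.8, -0.2]
gripper_width: 0.437
gripper_force: 0.0
```

arm_command:
  motion:
    - [87,-33,13,-2,0,0,0]
    - [87,-2,0,13,0,0.136,0]
    - [87,-3,0,12,0,0.136,0]
    - [87,-5,0,12,0,0.136,0]
    - [87,-7,0,11,0,0.136,0]
    - [87,-8,0,10,0,0.136,0]
    - [87,-9,0,9,0,0.135,0]
    - [87,-11,0,8,0,0.136,0]

```text
time_s: 17.05
tcp_pos: [0.5385, 0.2592, 0.0831]
ee_rot: [[-0.105, -0.984, -0.144], [-0.573, 0.178, -0.8], [0.813, -0.001, -0.583]]
wrist_force: [0.6, 0.3, -0.3]
gripper_width: 0.994
gripper_force: 0.0
```

arm_command:
  motion:
    - [87,-11,0,6,0,0.135,0]
    - [87,-13,0,4,0,0.136,0]
    - [87,0,0,0,0,0,0]
    - [87,0,0,0,0,0,0]

```text
time_s: 17.45
tcp_pos: [0.5384, 0.2622, 0.055]
ee_rot: [[-0.06, -0.984, -0.169], [-0.34, 0.179, -0.923], [0.939, 0.002, -0.345]]
wrist_force: [0.2, 0.7, 0.9]
gripper_width: 1.004
gripper_force: 0.0
```

Run:
```python
from h import *
from plan import *
s=sense();print(ST(s['tcp_pos']).round(4),s['time_s'],np.round(s['wrist_force'],1),np.round(s['joints'],0),np.round(s['ee_rot'],3).tolist(),s['gripper_width'])
q=blue();print(q,ST([*q[0],0]).round(4))
```

```text
[-0.0854  0.2681  0.055 ] 17.45 [0.2 0.7 0.9] [  54.   59.   10.   25. -107.  -73.] [[-0.06, -0.984, -0.169], [-0.34, 0.179, -0.923], [0.939, 0.002, -0.345]] 1.003677533770531
(array([0.605 , 0.1365]), array([0.0882, 0.1083]), 77.3, 1977) [0.0024 0.1562 0.    ]
```

Run:
```python
from plan import *
rows(W(-.0854,.2681,.055),Rt(20),[(W(-.048,.215,.0385),Rt(20),3),(W(-.048,.161,.0385),Rt(20),4)],87)
```

```text
[[87, 1.0, -12.0, 19.0, 0.0, 0.0, 0.0], [87, 1.0, -13.0, 18.0, 0.0, 0.0, 0.0], [87, 1.0, -12.0, 19.0, 0.0, 0.0, 0.0], [87, 5.0, 0.0, 13.0, 0.0, 0.0, 0.0], [87, 4.0, 0.0, 12.0, 0.0, 0.0, 0.0], [87, 5.0, 0.0, 13.0, 0.0, 0.0, 0.0], [87, 4.0, 0.0, 12.0, 0.0, 0.0, 0.0]]
end [-0.0484  0.1613  0.0385] [0.5559 0.1505 0.0385] [[-0.061, -0.984, -0.166], [-0.337, 0.177, -0.925], [0.94, 0.0, -0.342]]
```

arm_command:
  motion:
    - [87,1,-12,19,0,0,0]
    - [87,1,-13,18,0,0,0]
    - [87,1,-12,19,0,0,0]
    - [87,5,0,13,0,0,0]
    - [87,5,0,12,0,0,0]
    - [87,5,0,13,0,0,0]
    - [87,4,0,12,0,0,0]
    - [87,0,0,0,0,0,0]

```text
time_s: 18.3
tcp_pos: [0.5564, 0.1493, 0.0441]
ee_rot: [[-0.066, -0.983, -0.169], [-0.346, 0.181, -0.921], [0.936, -0.003, -0.352]]
wrist_force: [0.3, 0.0, -0.2]
gripper_width: 1.001
gripper_force: 0.0
```

Run:
```python
from h import *
from plan import *
s=sense();p=np.array(s['tcp_pos']);R=np.array(s['ee_rot']);print(ST(p).round(4),s['time_s'],np.round(s['wrist_force'],1),R.round(3).tolist())
q=blue();print(q,ST([*q[0],0]).round(4))
im=snap('side','s7');m=cm('side');x0,y0,k=215,130,6
cr=cv2.resize(im[y0:y0+90,x0:x0+125],None,fx=k,fy=k,interpolation=3)[:,:,::-1].copy()
for X in(p+R@[0,.051,-.027],p+R@[0,-.051,-.027]):
    c=np.array(m['R'])@X+m['t'];u,v=m['fx']*c[0]/c[2]+m['cx'],m['fy']*c[1]/c[2]+m['cy'];cv2.circle(cr,(int((u-x0+.5)*k),int((v-y0+.5)*k)),4,(0,0,255),1)
cv2.imwrite('pics/s7c.png',cr)
```

```text
[-0.0478  0.1602  0.0441] 18.3 [ 0.3  0.  -0.2] [[-0.066, -0.983, -0.169], [-0.346, 0.181, -0.921], [0.936, -0.003, -0.352]]
(array([0.6038, 0.1322]), array([0.0893, 0.1083]), 77.6, 1980) [0.002  0.1517 0.    ]
```

View pics/s7c.png

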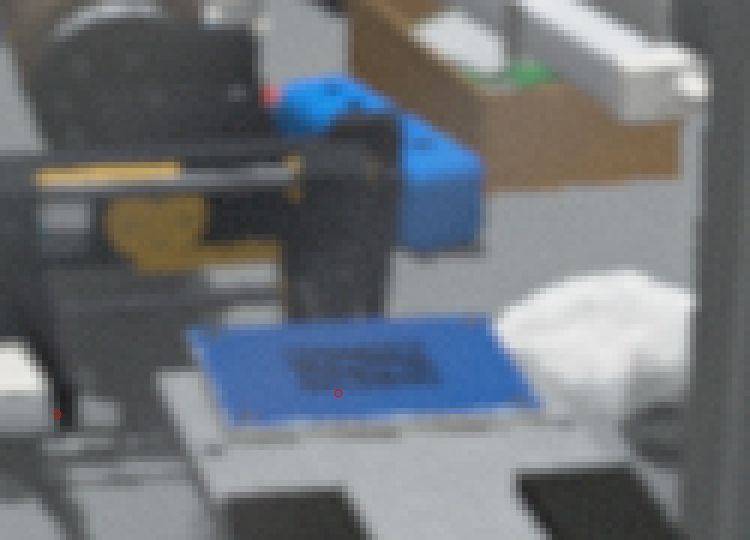

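The side crop shows the right finger going under the plate's outer edge, at about (340, 310) in the crop. The plate still lies flat, sticking out about 22 mm. Next I'll lift, then push inward to the step.

```bash
cat > tip.py <<'E'
from plan import *
def pose(P,th,a=.018,s=-.048):
    tool=20+th*70/90;q=np.radians(tool);t=np.radians(th)
    E=np.array([P,.07])+.09*np.array([np.cos(t),np.sin(t)])
    d=-np.array([np.cos(q),np.sin(q)]);n=np.array([-np.sin(q),np.cos(q)])
    c=E+(a+.027)*d-.0095*n
    return W(s,*c),Rt(tool)
def path(p,R,seq):                       # seq: (P0,th0,P1,th1,n)
    g=[]
    for P0,t0,P1,t1,n in seq:
        for k in range(1,n+1):f=k/n;g.append((*pose(P0+f*(P1-P0),t0+f*(t1-t0)),1))
    rows(p,R,g,87)
E
sed -i 's/float(round(v)) for v in d/float(round(v,1)) for v in d/' plan.py
python3 - <<'E'
from tip import *
R=np.array([[-.066,-.983,-.169],[-.346,.181,-.921],[.936,-.003,-.352]])
path(W(-.048,.161,.0425),Rt(20.3),[(.107,0,.107,35,8),(.107,35,.057,35,8),(.057,35,.061,85,16)])
E
```

```text
[[87, 7.9, 0.0, -1.0, -0.0, -0.054, 0.0], [87, 3.9, -0.0, -2.7, -0.0, -0.06, 0.0], [87, 4.0, 0.0, -2.5, -0.0, -0.059, 0.0], [87, 4.0, -0.0, -2.4, 0.0, -0.059, 0.0], [87, 4.0, 0.0, -2.3, 0.0, -0.06, -0.0], [87, 4.0, -0.0, -2.2, 0.0, -0.059, -0.0], [87, 4.1, -0.0, -2.0, -0.0, -0.059, -0.0], [87, 4.1, -0.0, -2.0, -0.0, -0.06, -0.0]]
[[87, 4.6, -0.0, 4.3, 0.0, 0.0, -0.0], [87, 4.6, -0.0, 4.2, 0.0, 0.0, -0.0], [87, 4.6, -0.0, 4.2, 0.0, 0.0, -0.0], [87, 4.5, -0.0, 4.3, 0.0, 0.0, -0.0], [87, 4.6, -0.0, 4.2, 0.0, 0.0, -0.0], [87, 4.6, -0.0, 4.3, 0.0, 0.0, -0.0], [87, 4.6, -0.0, 4.2, 0.0, 0.0, -0.0], [87, 4.6, -0.0, 4.3, 0.0, 0.0, -0.0]]
[[87, 2.7, -0.0, -1.6, 0.0, -0.042, -0.0], [87, 2.8, -0.0, -1.4, 0.0, -0.043, -0.0], [87, 2.7, -0.0, -1.4, 0.0, -0.042, -0.0], [87, 2.8, -0.0, -1.3, 0.0, -0.043, -0.0], [87, 2.7, -0.0, -1.3, -0.0, -0.042, -0.0], [87, 2.8, -0.0, -1.2, 0.0, -0.042, -0.0], [87, 2.7, -0.0, -1.1, 0.0, -0.043, -0.0], [87, 2.8, -0.0, -1.0, 0.0, -0.042, -0.0]]
[[87, 2.8, -0.0, -1.0, 0.0, -0.043, -0.0], [87, 2.7, -0.0, -0.9, 0.0, -0.042, -0.0], [87, 2.8, -0.0, -0.9, 0.0, -0.043, -0.0], [87, 2.7, -0.0, -0.7, -0.0, -0.042, -0.0], [87, 2.8, -0.0, -0.7, -0.0, -0.042, -0.0], [87, 2.8, -0.0, -0.7, -0.0, -0.043, -0.0], [87, 2.7, -0.0, -0.5, -0.0, -0.042, -0.0], [87, 2.8, -0.0, -0.5, -0.0, -0.043, -0.0]]
end [-0.048   0.0753  0.1141] [0.5411 0.0658 0.1141] [[-0.177, -0.984, -0.012], [-0.982, 0.177, -0.066], [0.067, 0.0, -0.998]]
```

arm_command:
  motion:
    - [87,5,0,0,0,-0.03,0]
    - [87,4,0,-3,0,-0.06,0]
    - [87,4,0,-2.5,0,-0.06,0]
    - [87,4,0,-2.5,0,-0.06,0]
    - [87,4,0,-2.5,0,-0.06,0]
    - [87,4,0,-2,0,-0.06,0]
    - [87,4,0,-2,0,-0.06,0]
    - [87,4,0,-2,0,-0.06,0]

```text
time_s: 19.2
tcp_pos: [0.556, 0.1498, 0.0784]
ee_rot: [[-0.129, -0.984, -0.12], [-0.713, 0.177, -0.678], [0.689, -0.002, -0.725]]
wrist_force: [0.1, 0.8, 0.0]
gripper_width: 1.001
gripper_force: 0.2
```

```bash
cat > chk.py <<'E'
from h import *
from plan import *
s=sense();p=np.array(s['tcp_pos']);R=np.array(s['ee_rot']);z=S.T@R[:,2]
print(ST(p).round(4),'tool th',np.degrees(np.arctan2(-z[2],-z[1])).round(1),s['time_s'],np.round(s['wrist_force'],1),R.round(3).tolist())
try:
  q=blue();print(q,ST([*q[0],0]).round(4))
except Exception as e:print('no blue')
im=snap('side','s%d'%(s['time_s']*100)).astype(int);m=(im[...,2]>im[...,0]+50);m[:, :240]=0;m[:,322:]=0;m[:150]=0;m[225:]=0
m=m.astype(np.uint8);n,l,st,ce=cv2.connectedComponentsWithStats(m);
for i in np.argsort(-st[1:,4])[:2]+1:print('side blue x,y,w,h,area',st[i])
E
python3 chk.py
```

```text
[-0.0482  0.1606  0.0784] tool th 46.5 19.2 [0.1 0.8 0. ] [[-0.129, -0.984, -0.12], [-0.713, 0.177, -0.678], [0.689, -0.002, -0.725]]
(array([0.6057, 0.1243]), array([0.0836, 0.1129]), 77.0, 1898) [0.0052 0.1443 0.    ]
side blue x,y,w,h,area [ 249  150   57   52 2123]
side blue x,y,w,h,area [262 150   5   8  30]
```

arm_command:
  motion:
    - [87,5,0,4,0,0,0]
    - [87,4.5,0,4,0,0,0]
    - [87,4.5,0,4,0,0,0]
    - [87,4.5,0,4,0,0,0]
    - [87,4.5,0,4,0,0,0]
    - [87,4.5,0,4,0,0,0]
    - [87,4.5,0,4,0,0,0]
    - [87,4.5,0,4,0,0,0]

```text
time_s: 20.1
tcp_pos: [0.5467, 0.1006, 0.0795]
ee_rot: [[-0.128, -0.984, -0.123], [-0.709, 0.178, -0.682], [0.693, -0.0, -0.721]]
wrist_force: [-0.2, 1.2, 0.1]
gripper_width: 1.0
gripper_force: 0.3
```

```bash
python3 chk.py
```

```text
[-0.0486  0.1105  0.0795] tool th 46.1 20.1 [-0.2  1.2  0.1] [[-0.128, -0.984, -0.123], [-0.709, 0.178, -0.682], [0.693, -0.0, -0.721]]
(array([0.5963, 0.0771]), array([0.08  , 0.1138]), 78.6, 1823) [0.0043 0.0962 0.    ]
side blue x,y,w,h,area [ 252  172   61   40 1993]
side blue x,y,w,h,area [279 153  16  18 215]
```

arm_command:
  motion:
    - [87,2.7,0,-1,0,-0.042,0]
    - [87,2.8,0,-1,0,-0.042,0]
    - [87,2.8,0,-1,0,-0.042,0]
    - [87,2.8,0,-1,0,-0.042,0]
    - [87,2.8,0,-1,0,-0.042,0]
    - [87,2.8,0,-1,0,-0.042,0]
    - [87,2.8,0,-1,0,-0.042,0]
    - [87,2.8,0,-1,0,-0.042,0]

```text
time_s: 21.0
tcp_pos: [0.5444, 0.0876, 0.0991]
ee_rot: [[-0.162, -0.984, -0.073], [-0.896, 0.178, -0.407], [0.414, -0.0, -0.91]]
wrist_force: [-0.5, -0.5, -0.1]
gripper_width: 0.995
gripper_force: 0.2
```

```bash
python3 chk.py
```

```text
[-0.0486  0.0973  0.0991] tool th 65.6 21.0 [-0.5 -0.5 -0.1] [[-0.162, -0.984, -0.073], [-0.896, 0.178, -0.407], [0.414, -0.0, -0.91]]
(array([0.5946, 0.0635]), array([0.0517, 0.1143]), 79.6, 833) [0.0051 0.0825 0.    ]
side blue x,y,w,h,area [ 255  150   58   62 2309]
side blue x,y,w,h,area [262 150  15  14 145]
```

arm_command:
  motion:
    - [87,2.8,0,-1,0,-0.042,0]
    - [87,2.8,0,-1,0,-0.042,0]
    - [87,2.8,0,-1,0,-0.042,0]
    - [87,2.8,0,-0.7,0,-0.042,0]
    - [87,2.8,0,-0.7,0,-0.042,0]
    - [87,2.8,0,-0.7,0,-0.042,0]
    - [87,2.8,0,-0.5,0,-0.042,0]
    - [87,2.8,0,-0.5,0,-0.042,0]

```text
time_s: 21.9
tcp_pos: [0.5407, 0.0685, 0.1107]
ee_rot: [[-0.177, -0.984, -0.016], [-0.98, 0.178, -0.09], [0.091, 0.0, -0.996]]
wrist_force: [-0.5, 0.3, -0.5]
gripper_width: 1.002
gripper_force: 0.0
```

```bash
python3 chk.py
```

```text
[-0.0489  0.0778  0.1107] tool th 84.8 21.9 [-0.5  0.3 -0.5] [[-0.177, -0.984, -0.016], [-0.98, 0.178, -0.09], [0.091, 0.0, -0.996]]
no blue
side blue x,y,w,h,area [ 260  168   53   45 1130]
side blue x,y,w,h,area [262 150  19  17 223]
```

arm_command:
  motion:
    - [87,2.5,0,0,0,-0.02,0]
    - [87,2.5,0,0,0,-0.02,0]
    - [87,2,0,0,0,0,0]
    - [87,2,0,0,0,0,0]
    - [87,2,0,0,0,0,0]
    - [87,2,0,0,0,0,0]
    - [87,1,0,0,0,0,0]
    - [87,0,0,0,0,0,0]

```text
time_s: 22.8
tcp_pos: [0.5384, 0.0547, 0.1117]
ee_rot: [[-0.178, -0.984, -0.01], [-0.983, 0.178, -0.053], [0.054, 0.0, -0.999]]
wrist_force: [0.0, 0.5, -0.2]
gripper_width: 1.001
gripper_force: 0.0
```

```bash
python3 chk.py
```

```text
[-0.0487  0.0639  0.1117] tool th 86.9 22.8 [ 0.   0.5 -0.2] [[-0.178, -0.984, -0.01], [-0.983, 0.178, -0.053], [0.054, 0.0, -0.999]]
no blue
side blue x,y,w,h,area [265 171  50  42 894]
side blue x,y,w,h,area [262 150  23  18 265]
```

arm_command:
  motion:
    - [87,2,0,0,0,0,0]
    - [87,2,0,0,0,0,0]
    - [87,2,0,0,0,0,0]
    - [87,2,0,0,0,0,0]
    - [87,2,0,0,0,0,0]
    - [87,2,0,0,0,0,0]
    - [87,1,0,0,0,0,0]
    - [87,0,0,0,0,0,0]

```text
time_s: 23.7
tcp_pos: [0.5361, 0.0419, 0.1124]
ee_rot: [[-0.178, -0.984, -0.01], [-0.983, 0.178, -0.053], [0.054, -0.0, -0.999]]
wrist_force: [-0.5, -0.1, 0.8]
gripper_width: 0.997
gripper_force: 0.0
```

```bash
python3 chk.py
```

```text
[-0.0487  0.0508  0.1124] tool th 86.9 23.7 [-0.5 -0.1  0.8] [[-0.178, -0.984, -0.01], [-0.983, 0.178, -0.053], [0.054, -0.0, -0.999]]
no blue
side blue x,y,w,h,area [262 150  25  19 294]
side blue x,y,w,h,area [292 157   3  13  29]
```

arm_command:
  motion:
    - [87,-5,0,-25,0,0,0]
    - [87,-20,5,-35,0,0,0]
    - [87,-40,5,-30,0,0,0]
    - [87,-40,5,-10,0,0,0]
    - [87,-40,10,0,0,0,0]
    - [87,-40,10,0,0,0,0]
    - [87,-20,10,0,0,0,0]
    - [87,0,0,0,0,0,0]

```text
time_s: 24.6
tcp_pos: [0.5285, 0.2593, 0.2003]
ee_rot: [[-0.174, -0.985, -0.01], [-0.983, 0.174, -0.053], [0.054, 0.001, -0.999]]
wrist_force: [-0.9, -0.3, 0.1]
gripper_width: 1.001
gripper_force: 0.0
```

Run:
```python
from h import *
from plan import *
t=snap('top','t9');d=snap('side','s9')
for c,z in(('top',.084),):
  for n in('blue_plate','yellow_plate'):
    r=find_in(n,c)[:1]
    for q in r:print(n,q['p'],q['location'],ST(ray(c,q['location'],z)).round(4))
im=t.astype(int);m=np.zeros(im.shape[:2],bool);m[155:262,205:390]=1
q=rect(m&(im[...,0]>im[...,2]+80),'top',.076)[0];print('yel',q)
a=cv2.resize(t[140:280,190:400],(420,280),interpolation=3);b=cv2.resize(d[150:290,230:400],(340,280),interpolation=3)
cv2.imwrite('pics/fin.png',np.hstack([a,b])[:,:,::-1])
```

```text
blue_plate 0.62 [206.5, 284.1] [-0.0003  0.0258  0.084 ]
yellow_plate 0.65 [218.4, 346.7] [ 0.0007 -0.1121  0.084 ]
yel (array([ 0.5566, -0.1309]), array([0.0878, 0.108 ]), 83.9, 1860)
```

View pics/fin.png

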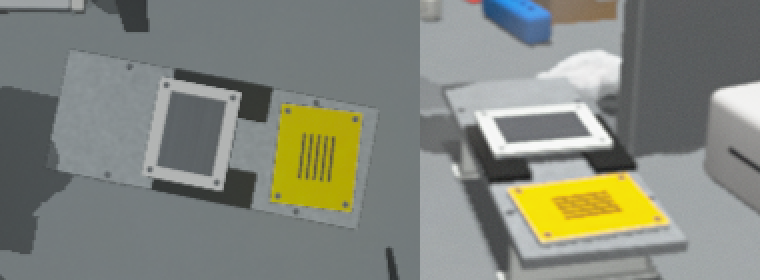

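The plate lies bare side up and flat on both pads, with its centre near (207, 286), about 22 mm from the stand's middle. The yellow plate is where it started.

```bash
python3 -c "
from station import finish_job
print(finish_job())"
```

```text
the job is handed in; nothing more can be done
None
```

The blue plate now lies flat, paint side down, on the two black pads about 22 mm from the stand's middle; the yellow plate has not moved, and I handed the job in at about 25 s (the result was not shown to me).

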